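# Put the bar pieces on their matching cork mats

### The arm

A 6-joint arm with a two-finger parallel gripper is mounted at the origin on the work surface. World frame = base frame: x ahead of the robot, y to its left, z up, the work surface at z = 0. Lengths are in m, angles in degrees, forces in N, time in s.
With the tool pointing down it reaches from about 0.4 to 0.825 m from the base axis. Payload 7 kg.
Tool frame: the origin (TCP) lies midway between the tips of the shut fingers; the grasp point (between the pads) lies 19 mm behind it; z points along the fingers, y is the line along which they close (so a half turn about z gives the same grasp; the last joint's range is limited). The gripper opens to 88 mm and grips with 3 to 60 N. Pads are 19 mm wide; open, the fingers measure 130 mm over their backs; the gripper's body (78 mm by 193 mm) begins 47 mm behind the grasp point.
Start: joints at [85.778, 20.546, 0.682, 0, -70.136, -16.507], TCP at [0.239, 0.631, 0.227] pointing down, gripper open.
Joint ranges: [-176.03, 176.03], [-82.01, 121.73], [-58.28, 71.71], [-173.87, 95.51], [-174.79, -0.11], [-173.66, 173.66]. Speed limits (degrees/s): [136.94, 136.94, 172.46, 180, 180, 180].

### API

Orientations are given as a 3x3 rotation matrix whose columns are the frame's x, y, z axes.
In Python, from rig import robot gives the robot as it stands. Calls block until the motion is done:
- robot.goto(position, orientation): joint-space move of the TCP to a pose.
- robot.servo_line(position, ori=None, speed=0.15): straight line of the TCP; ori=None keeps the orientation; speed is the mean speed in m/s.
- robot.movej(angles): joint-space move.
- robot.move_gripper(opening): opening from 0.0 (shut) to 1.0 (fully open); the grip force is fixed at half the most; returns when the fingers have stopped.
- robot.dwell(seconds).
- robot.ik(position, orientation): joint angles nearest the present ones, or None.
- robot.grab_frame(name): name is "scene" or "top"; returns (picture, depth): 384x512x3 uint8, red, green, blue; 384x512 float32, m along the optical axis (not along the pixel's ray), 0 where there is no reading.
- robot.camera_info(name): a dict with "vfov" (degrees; the focal length in pixels is half the picture's height over the tangent of half this angle, whatever the lens; pixels are square), "cx", "cy" (the principal point, pixels), "view" (4x4, takes a point from world to camera coordinates). Camera axes: x right, y down, z forward; pixel columns grow to the right and rows downward; lengths in m; the calibration is good to about 2 mm. A picture is of the moment at which its call begins. camera_info takes no time and is no camera call.
A pose or a line that the arm cannot do raises robot.Unreachable and nothing moves.
- robot.job_done(): hands the job in; it is judged then, once.
Readings, each from a call of its own:
- robot.read_t(): time.
- robot.read_qpos(): joint angles.
- robot.read_qvel(): joint speeds.
- robot.read_effort(): joint torques, N m.
- robot.read_position(): TCP position.
- robot.read_tcp_rot(): TCP orientation.
- robot.read_force(): force on the tool from outside, world axes, zero at the start.
- robot.read_ft_torque(): the same for the moment, N m.
- robot.read_grip_width(): opening from 0.0 (shut) to 1.0 (fully open).
- robot.read_finger_force(): force on a finger pad.
Only numpy, scipy, OpenCV 4.12 (cv2) and the standard library are available. Lean on these libraries where they do the work, as an engineer would, in place of code of your own. Each camera call takes 0.05 s, during which the arm holds its last target. There are 200 camera calls.

### The job

Get the sideboard ready for the evening: put each of the four bar pieces on the cork mat of its own shape and size - the steel tumbler upright on the large round mat, the small jigger upright on the small round mat, the square caddy upright on the square mat and turned square with it, and the ice tong lying along the long mat. Centre each piece so that nothing hangs over its mat's edge, set it down rather than dropping it, and leave the ceramic bowl and the drinking glass where they are.

Things in the scene. Friction and masses are not known exactly. Their poses are not given: they have to be found in the camera images.
- tumbler: Brushed steel mixing tumbler, the larger round piece: an open straight-sided cup, 60 mm across and 90 mm high, wall 3 mm, about 0.2 kg, standing upright. Origin: centre of its underside; z up. Can be gripped across the outside.
- jigger: Steel measuring jigger, the smaller round piece: 76 mm high, standing on a straight lower cup 40 mm across (from 0 to 30 mm up), a narrow waist at 39 mm, and an open straight upper cup 34 mm across (from 44 to 76 mm up); about 0.12 kg. Origin: centre of its underside; z up.
- caddy: Square white ceramic sugar caddy with a flat wooden lid fixed on: 52 x 52 mm body 58 mm high, lid 46 x 46 mm on top of it, 66 mm high in all, about 0.3 kg. Origin: centre of its underside; x and y along its sides, z up.
- tong: Stainless steel ice tong lying on its side, its spring hinge latched shut so that it is one rigid piece: 150 mm long, 28 mm across, 18 mm high, about 0.12 kg. Two parallel strips on edge (28 mm over their outsides from the hinge to 43 mm past the origin) join in a round hinge at the -x end and draw in to blunt claws at the +x end. Origin: centre of its length, at its underside; x along its length, z up. Can be gripped from above across the two strips at the middle.
- mat_large_round: Large round cork mat, 84 mm across, 4 mm thick, fixed to the sideboard: the place of the tumbler. Origin: centre of its underside, on the sideboard top; z up.
- mat_small_round: Small round cork mat, 64 mm across, 4 mm thick, fixed: the place of the jigger. Origin: centre of its underside; z up.
- mat_square: Square cork mat, 76 x 76 mm, 4 mm thick, fixed: the place of the caddy. Origin: centre of its underside; x and y along its sides, z up.
- mat_long: Long rectangular cork mat, 175 x 52 mm, 4 mm thick, fixed: the place of the tong, which may lie either way round. Origin: centre of its underside; x along its length, z up.
- bowl: Bystander: blue ceramic bowl, 110 mm across the rim, 50 mm high, beyond the work on the side away from the robot. Leave it alone. Origin: centre of its underside.
- glass: Bystander: clear drinking glass, 72 mm across the rim, 85 mm high, beyond the work on the side away from the robot. Leave it alone. Origin: centre of its underside.
Mind the look-alikes: they are no part of the job. What is shaped like the tumbler but green is not meant.

How it is judged:
By the outcome, as a careful person would: the job done as asked, in the order asked, and still so for the second after the job is handed in, with the robot touching nothing.
It also fails if it takes over 120 s, if anything falls off the work surface, if the arm or the gripper's body presses on something with over 40 N, if the wrist force passes 120 N, or if a joint passes its speed limit or range.

## Working session

There is one attempt and no reset: what is moved stays moved. The work goes in short steps, each a Python script; the robot and the scene stay as the last script left them, time stands still between calls to the robot, and variables do not carry over. Pictures are saved under pics/ and viewed, at most 14 in all, crops included, and the job is handed in when it is done.

```bash
mkdir -p pics; ls; cat > h.py <<'E'
import numpy as np, cv2
from rig import robot
def grab(n):
    p,d=robot.grab_frame(n); c=robot.camera_info(n)
    return p,d,c
def cloud(d,c):
    H,W=d.shape; f=H/2/np.tan(np.radians(c['vfov'])/2)
    u,v=np.meshgrid(np.arange(W),np.arange(H))
    P=np.stack([(u-c['cx'])/f*d,(v-c['cy'])/f*d,d],-1)
    V=np.array(c['view']); X=(P-V[:3,3])@V[:3,:3]
    X[d<=0]=np.nan
    return X
E
python3 - <<'E'
from h import *
for n in ('scene','top'):
    p,d,c=grab(n); np.savez(f'pics/{n}0.npz',p=p,d=d)
    cv2.imwrite(f'pics/{n}0.png',cv2.resize(p[...,::-1],None,fx=1.5,fy=1.5,interpolation=cv2.INTER_CUBIC)); print(n,c)
print(robot.read_tcp_rot())
E
```

```text
pics
scene {'vfov': 49.09002560135505, 'cx': 260.57230151765646, 'cy': 189.89935972795692, 'view': array([[ 0.05869058,  0.99813618,  0.01672056, -0.02022445],
       [ 0.78365098, -0.03568977, -0.62017528, -0.44242487],
       [-0.61842264,  0.04950153, -0.78428505,  1.45164824],
       [ 0.        ,  0.        ,  0.        ,  1.        ]])}
top {'vfov': 48.47364196073868, 'cx': 259.0257998184725, 'cy': 188.5797272846418, 'view': array([[ 1.15506335e-02, -9.99917176e-01,  5.67660880e-03,
         3.14373155e-07],
       [-9.99457208e-01, -1.17201086e-02, -3.07884537e-02,
         5.86857427e-01],
       [ 3.08524342e-02, -5.31790143e-03, -9.99509803e-01,
         1.01518550e+00],
       [ 0.00000000e+00,  0.00000000e+00,  0.00000000e+00,
         1.00000000e+00]])}
[[ 9.35227555e-01 -3.54046989e-01 -3.88072507e-04]
 [-3.54047171e-01 -9.35226453e-01 -1.44268044e-03]
 [ 1.47840992e-04  1.48663047e-03 -9.99998884e-01]]
```

View pics/scene0.png

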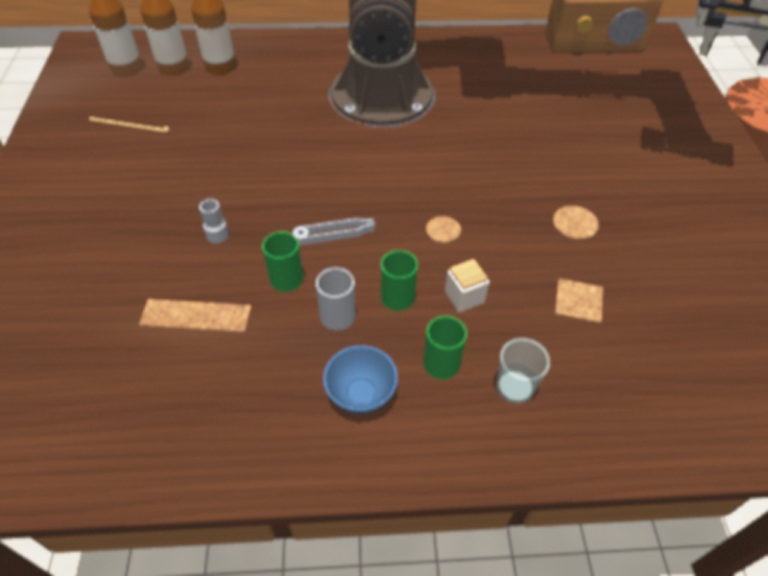

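View pics/top0.png

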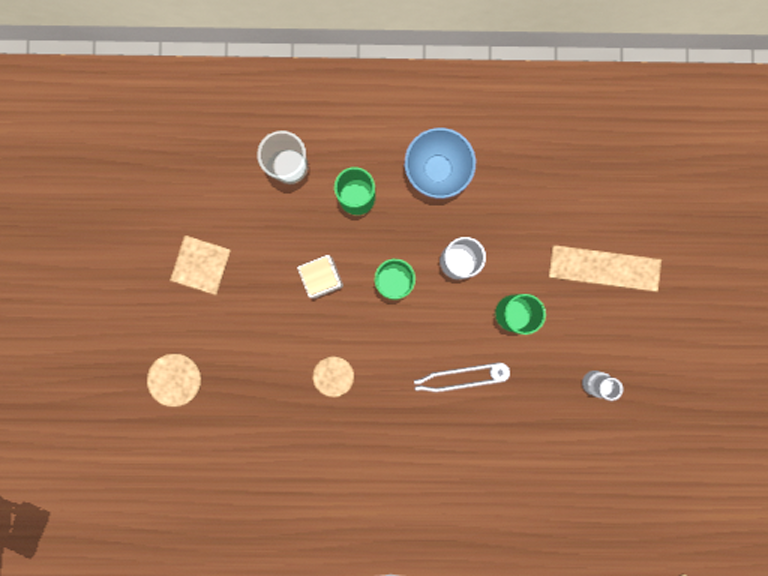

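The top view (1.5× pixels) shows the steel tumbler at (463,259) and three green look-alikes at (355,190), (395,280) and (521,314). Only the grey one fits. The jigger is at (603,386), caddy (320,277), tong (462,377). The mats are at (174,380) large round, (333,377) small round, (200,265) square and (605,268) long.

```bash
cat > meas.py <<'E'
from h import *
def near(X,xy,r): return np.hypot(X[...,0]-xy[0],X[...,1]-xy[1])<r
def rect(pts):  # centre, long-axis angle deg
    (c,s,a)=cv2.minAreaRect((pts*1000).astype(np.float32)); 
    if s[0]<s[1]: a+=90; s=s[::-1]
    return np.round(np.array(c)/1000,4),np.round(s,1),round(a,1)
def circ(p):
    A=np.c_[2*p,np.ones(len(p))]; s=np.linalg.lstsq(A,(p**2).sum(1),rcond=None)[0]
    return np.round(s[:2],4),round(float(np.sqrt(s[2]+s[:2]@s[:2])),4)
def measure(tp):
    pass
E
python3 - <<'E'
from meas import *
z={n:np.load(f'pics/{n}0.npz') for n in('top','scene')}
Xs={n:cloud(z[n]['d'],robot.camera_info(n)) for n in z}
T=Xs['top']
seeds={k:T[int(v/1.5),int(u/1.5)] for k,(u,v) in dict(tumbler=(463,259),jigger=(603,386),caddy=(320,277),tong=(462,377),mL=(174,380),mS=(333,377),mQ=(200,265),mT=(605,268),g1=(355,190),g2=(395,280),g3=(521,314),bowl=(440,163),glass=(283,158)).items()}
for k in seeds: print(k,np.round(seeds[k],3))
print('table z',[np.nanmedian(X[near(X,(.45,0.0),.03)][:,2]) for X in Xs.values()])
for n,X in Xs.items():
    hsv=cv2.cvtColor(z[n]['p'],cv2.COLOR_RGB2HSV); V=hsv[...,2]
    for k in('mL','mS','mQ','mT'):
        m=near(X,seeds[k],.11 if k=='mT' else .065)&(V>150)&(X[...,2]<.012)
        p=X[m]; print(n,k,len(p),p[:,:2].mean(0).round(4),rect(p[:,:2]),p[:,2].mean().round(4))
    for k,h,r in(('tumbler',.09,.06),('jigger',.076,.06),('caddy',.066,.05),('g1',.09,.05),('g2',.09,.05),('g3',.09,.05),('glass',.085,.06)):
        m=near(X,seeds[k],r)&(X[...,2]>h-.006)&(X[...,2]<h+.006)
        p=X[m]; print(n,k,len(p),p.mean(0).round(4) if len(p) else '',circ(p[:,:2]) if len(p)>3 else '',rect(p[:,:2]) if len(p)>3 else '')
    m=near(X,seeds['tong'],.1)&(X[...,2]>.01)&(X[...,2]<.03); p=X[m]
    print(n,'tong',len(p),rect(p[:,:2]),p.mean(0))
p=cv2.resize(z['top']['p'][150:280,250:430],None,fx=4,fy=4,interpolation=cv2.INTER_CUBIC)
cv2.imwrite('pics/crop1.png',p[...,::-1])
E
```

```text
tumbler [ 0.628 -0.111  0.007]
jigger [ 0.431 -0.325  0.045]
caddy [0.594 0.112 0.065]
tong [ 0.438 -0.113  0.002]
mL [0.429 0.348 0.005]
mS [0.436 0.094 0.   ]
mQ [0.614 0.311 0.003]
mT [ 0.617 -0.341  0.006]
g1 [0.738 0.064 0.004]
g2 [ 0.593 -0.003  0.006]
g3 [ 0.54  -0.205  0.008]
bowl [ 0.783 -0.073  0.005]
glass [0.787 0.181 0.007]
table z [np.float64(0.0004908133948935357), np.float64(-0.0002382223337388354)]
top mL 1974 [0.43   0.3486] (array([0.4317, 0.3482]), array([127.3, 122.6]), 92.8) 0.002
top mS 2002 [0.4411 0.0929] (array([0.4359, 0.0945]), array([129.1, 125.9]), 0.7) 0.0013
top mQ 2182 [0.6149 0.3108] (array([0.6143, 0.3113]), array([128.9, 126.4]), 90.6) 0.002
top mT 6050 [ 0.6171 -0.3403] (array([ 0.6168, -0.341 ]), array([219. , 218.2]), 136.5) 0.0017
top tumbler 137 [ 0.6246 -0.1061  0.0896] (array([ 0.6246, -0.1054]), 0.0282) (array([ 0.6247, -0.1054]), array([58.4, 58.2]), 89.2)
top jigger 81 [ 0.4313 -0.3266  0.0754] (array([ 0.4317, -0.3262]), 0.0153) (array([ 0.4319, -0.3263]), array([33.4, 32.7]), 138.5)
top caddy 422 [0.595  0.1126 0.0661] (array([0.595 , 0
[... 1363 characters left out ...]
.5952, 0.1111]), 0.0194) (array([0.5941, 0.111 ]), array([47.9, 46.6]), 22.8)
scene g1 155 [0.7264 0.0572 0.0882] (array([0.7259, 0.0578]), 0.0283) (array([0.7258, 0.0574]), array([59.7, 58.3]), 173.5)
scene g2 130 [ 0.5901 -0.0041  0.0883] (array([ 0.5907, -0.0038]), 0.0283) (array([ 0.5906, -0.0039]), array([59.8, 57.4]), 141.7)
scene g3 129 [ 0.5398 -0.1959  0.0885] (array([ 0.5408, -0.1961]), 0.0283) (array([ 0.539 , -0.1964]), array([61.7, 57.4]), 179.8)
scene glass 220 [0.7733 0.1675 0.0833] (array([0.7744, 0.1669]), 0.0336) (array([0.7745, 0.167 ]), array([71.3, 69.9]), 129.0)
scene tong 326 (array([ 0.4368, -0.1125]), array([149.4,  33.9]), 99.8) [ 0.43821638 -0.11642139  0.01568777]
```

View pics/crop1.png

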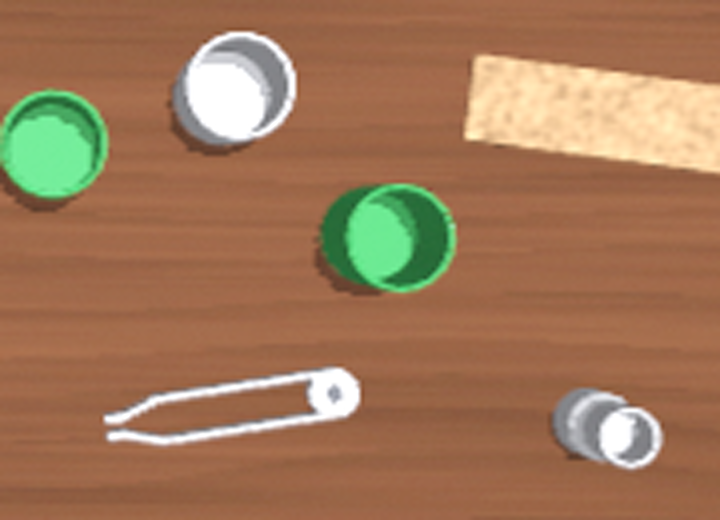

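The enlarged crop confirms it: the grey steel cup at (235,88) in the crop is the tumbler, and its neighbours are green. The jigger is at (625,430) and the tong at (235,405). Next I'll refine the mats and write the pick-and-place helper.

```bash
cat > pp.py <<'E'
from h import *
def R(deg):  # tool down, closing axis (y) at bearing deg
    a=np.radians(deg); y=np.array([np.cos(a),np.sin(a),0]); z=np.array([0,0,-1.]); return np.c_[np.cross(y,z),y,z]
def best(pos,degs):
    q0=np.array(robot.read_qpos()); o=[]
    for d in degs:
        q=robot.ik(pos,R(d))
        if q is not None: o.append((np.abs(np.array(q)-q0).max(),d))
    return min(o)[1]
HI=.22
def pick(xy,z,deg):
    deg=best([*xy,HI],[deg,deg+180])
    robot.goto([*xy,HI],R(deg)); robot.servo_line([*xy,z+.03],speed=.25); robot.servo_line([*xy,z],speed=.08)
    robot.move_gripper(0.); print('width',round(robot.read_grip_width()*88,1),'ff',robot.read_finger_force())
    robot.servo_line([*xy,HI],speed=.2); print('w after lift',round(robot.read_grip_width()*88,1))
    return deg
def place(xy,z,degs,wopen):
    deg=best([*xy,HI],degs); robot.goto([*xy,HI],R(deg))
    robot.servo_line([*xy,z+.02],speed=.2); robot.servo_line([*xy,z+.004],speed=.04); robot.dwell(.2)
    f0=robot.read_force()[2]; zz=z+.004
    while zz>z-.004:
        zz-=.001; robot.servo_line([*xy,zz],speed=.02); f=robot.read_force()[2]-f0
        if f>2: break
    print('contact dz',round(zz-z,4),'f',round(f,2),'deg',deg)
    robot.move_gripper(wopen); robot.dwell(.2)
    robot.servo_line([*xy,z+.05],speed=.1); robot.servo_line([*xy,HI],speed=.25); print('t',robot.read_t(),'pos',robot.read_position())
E
python3 - <<'E'
from meas import *
seeds=dict(mL=(.429,.348),mS=(.436,.094),mQ=(.614,.311),mT=(.617,-.341))
for n in('top','scene'):
    z=np.load(f'pics/{n}0.npz'); X=cloud(z['d'],robot.camera_info(n)); p=z['p']; V=p[...,1].astype(int)
    for k,s in seeds.items():
        m=near(X,s,.11 if k=='mT' else .06)&(X[...,2]<.012)
        t=cv2.threshold(V[m].astype(np.uint8).reshape(-1,1),0,255,cv2.THRESH_OTSU)[0]
        mm=cv2.morphologyEx((m&(V>t)).astype(np.uint8),cv2.MORPH_OPEN,np.ones((3,3)))>0
        q=X[mm]; print(n,k,t,len(q),q[:,:2].mean(0).round(4),rect(q[:,:2]))
    m=near(X,(.595,.112),.05)&(abs(X[...,2]-.066)<.005)&(p[...,2]<p[...,0]*.85)
    print('caddy lid',m.sum(),X[m].mean(0).round(4),rect(X[m][:,:2]))
E
```

```text
top mL 153.0 978 [0.4287 0.3493] (array([0.4284, 0.35  ]), array([86.6, 82.1]), 91.6)
top mS 158.0 566 [0.4372 0.0944] (array([0.437 , 0.0942]), array([63. , 60.6]), 90.7)
top mQ 159.0 1012 [0.613  0.3107] (array([0.6132, 0.311 ]), array([79.2, 76.9]), 72.8)
top mT 158.0 1565 [ 0.6156 -0.3412] (array([ 0.6155, -0.342 ]), array([176.5,  52.7]), 83.4)
caddy lid 383 [0.5949 0.1133 0.0663] (array([0.5955, 0.1133]), array([45.8, 44.9]), 22.4)
scene mL 123.0 501 [0.4283 0.3467] (array([0.4274, 0.3469]), array([83.3, 83.2]), 21.5)
scene mS 121.0 311 [0.4359 0.0917] (array([0.436 , 0.0912]), array([63.9, 62.8]), 135.0)
scene mQ 125.0 697 [0.6131 0.3082] (array([0.6119, 0.3087]), array([78.7, 77.4]), 162.5)
scene mT 120.0 1230 [ 0.6149 -0.3429] (array([ 0.6129, -0.3445]), array([177.7,  56.4]), 83.5)
caddy lid 282 [0.5956 0.1111 0.0653] (array([0.594 , 0.1111]), array([47.9, 46.2]), 22.8)
```

```bash
python3 - <<'E'
from pp import *
robot.move_gripper(1.)
d=pick((.6245,-.1063),.037,155)
place((.4283,.348),.041,[0,45,90,135,180,225,270,315],1.)
p,dd,c=grab('top'); np.savez('pics/top1.npz',p=p,d=dd)
cv2.imwrite('pics/top1.png',cv2.resize(p[...,::-1],None,fx=1.5,fy=1.5))
E
```

```text
width 58.1 ff 29.991138473851606
w after lift 58.9
contact dz -0.0 f 2.19 deg 180
t 12.9083 pos [0.42794946 0.34777264 0.21952444]
```

View pics/top1.png

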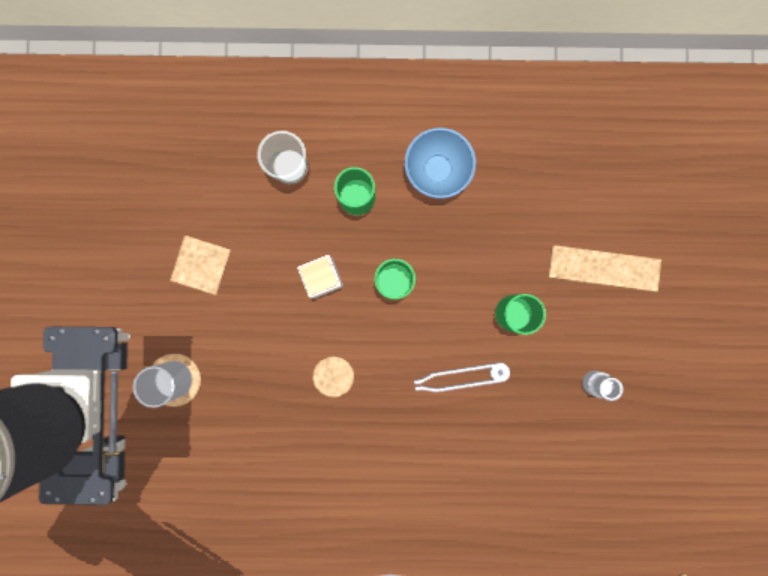

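The tumbler is standing at about (160,383) on the large round mat (174,380), displaced only by parallax. Its contact height was as expected. Jigger and caddy are next.

```bash
python3 - <<'E'
from pp import *
pick((.431,-.3269),.041,best([.431,-.3269,HI],[0,45,90,135,180,225,270,315]))
place((.4365,.093),.045,[0,45,90,135,180,225,270,315],1.)
pick((.5948,.112),.028,22.5)
# tool deg = caddy side angle mod 90
place((.6128,.3095),.032,[72.7+90*k for k in range(-2,3)],1.)
p,dd,c=grab('scene'); np.savez('pics/scene2.npz',p=p,d=dd)
cv2.imwrite('pics/scene2.png',cv2.resize(p[...,::-1],None,fx=1.5,fy=1.5))
E
```

```text
width 33.6 ff 29.99739938237326
w after lift 33.2
contact dz -0.001 f 14.49 deg 45
t 25.6 pos [0.43610014 0.09291205 0.21945919]
width 52.1 ff 29.996725916862488
w after lift 52.2
contact dz -0.001 f 7.63 deg -107.3
t 37.3083 pos [0.61238928 0.30939187 0.21949366]
```

View pics/scene2.png

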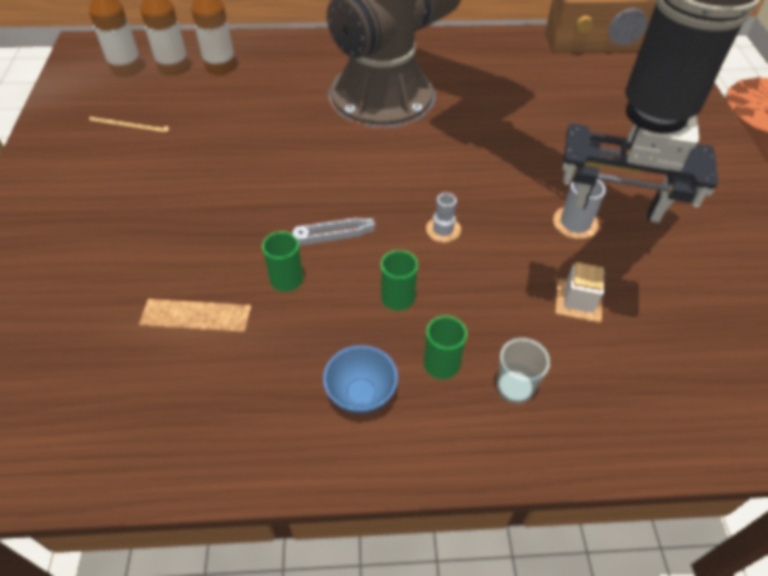

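The jigger stands on its mat at (443,225) and the caddy on its mat at (583,290). The bystanders haven't moved. Now the tong.

```bash
python3 - <<'E'
from pp import *
from meas import near,rect,circ
pick((.4376,-.112),.004,9.6)
place((.6148,-.3425),.008,[-6.6,173.4,-186.6],.6)
q=robot.read_qpos(); robot.goto([.42,-.42,.25],robot.read_tcp_rot()) if False else robot.movej([-110,*q[1:]])
for n in('top','scene'):
    p,d,c=grab(n); X=cloud(d,c)
    for k,s,h in(('tumbler',(.4283,.348),.094),('jigger',(.4365,.093),.08)):
        P=X[near(X,s,.05)&(abs(X[...,2]-h)<.006)]; print(n,k,circ(P[:,:2]) if len(P)>5 else len(P), rect(P[:,:2]))
    P=X[near(X,(.6128,.3095),.05)&(abs(X[...,2]-.07)<.005)&(p[...,2]<p[...,0]*.85)]; print(n,'caddy',rect(P[:,:2]))
    P=X[near(X,(.6148,-.3425),.1)&(X[...,2]>.014)&(X[...,2]<.04)]; print(n,'tong',rect(P[:,:2]))
    np.savez(f'pics/{n}3.npz',p=p,d=d)
    cv2.imwrite(f'pics/{n}3.png',cv2.resize(p[...,::-1],None,fx=1.5,fy=1.5))
print(robot.read_t())
E
```

```text
width 27.6 ff 29.991587698459625
w after lift 27.8
contact dz -0.001 f 6.04 deg -186.6
t 49.2083 pos [ 0.61427446 -0.34216606  0.2189871 ]
top tumbler (array([0.4298, 0.3475]), 0.0283) (array([0.4297, 0.3478]), array([59.2, 58.7]), 110.9)
top jigger (array([0.4371, 0.0927]), 0.0153) (array([0.437 , 0.0924]), array([33.2, 31.3]), 1.6)
top caddy (array([0.612 , 0.3094]), array([46.2, 45.1]), 72.8)
top tong (array([ 0.6165, -0.3416]), array([151.2,  28.3]), 83.2)
scene tumbler (array([0.4288, 0.3465]), 0.0282) (array([0.4276, 0.3464]), array([61.5, 56.2]), 162.7)
scene jigger (array([0.4361, 0.0912]), 0.0153) (array([0.4365, 0.0917]), array([33.1, 32.9]), 10.8)
scene caddy (array([0.6115, 0.3075]), array([47.9, 45.9]), 162.5)
scene tong (array([ 0.6155, -0.3426]), array([149.1,  32.6]), 81.7)
52.9583
```

View pics/top3.png

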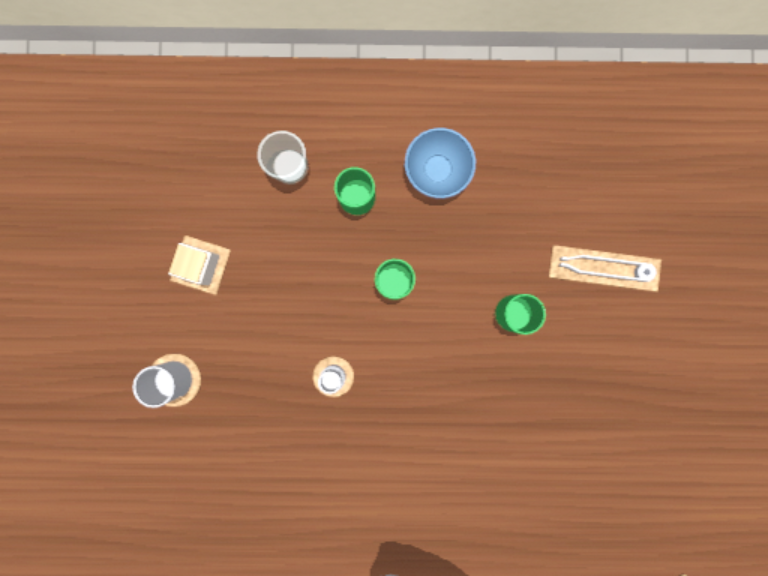

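All four pieces sit centred on their mats to within about 2 mm, their angles match to about 0.5° (tong within 2°), and the bystanders haven't moved. I'm handing in.

```bash
python3 -c "
from rig import robot
print(robot.job_done())"
```

```text
the job is handed in; nothing more can be done
None
```

The job is handed in at about 53 s: the tumbler, jigger, caddy and tong each sit centred on their own mat to within about 2 mm, and the bowl, the glass and the green look-alikes were left where they stood.

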